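# Clamp the inlet nozzle onto the grinder's dust port

## Task

Stand the loose flanged nozzle on the flange of the dust port so that it sits flat over the centring plug, then swing the open half of the clamp ring around both flanges until it is fully closed, and flip the red latch lever all the way down over the ring's lug. Leave the other things on the bench where they are.

Things in the scene. Friction and masses are not known exactly. Their poses are not given: they have to be found in the camera images.
- nozzle_mid (a point): centre of the loose aluminium nozzle, half-way up. It stands upright on its flange: a round flange 70 mm across and 6 mm thick at the bottom, above it a plain pipe 50 mm across (orange band near the top), 56 mm tall in all, so this point is 28 mm above its underside. Bore 42 mm, open at both ends. Round: yaw does not matter. 130 to 250 g.
- port_seat (a point): middle of the dust port's upturned flange (70 mm across), on its flat upper face, 100 mm above the bench; z up, x and y are the port's own horizontal axes ('port x, y' below). A tapered centring plug, 36 mm across at its foot, 28 at its top, stands 8 mm above the face and enters the nozzle's bore (seated: nozzle_mid 28 mm above this point).
- dust_port: the dust port: grey box fixed to the bench, 170 x 170 x 60 mm, from whose middle a 50 mm pipe rises to the flange. Origin on the bench under the pipe's axis, axes as port_seat. A fixed half ring (inner radius 38, outer 44 mm, 88 to 110 mm above the bench) surrounds the flange on the port's +x side.
- clamp_jaw (a joint): angle of the clamp ring's swinging half, rad: 0 closed (hard stop), up to 2.2 open. Vertical hinge pin at port x 0, y +50 mm. Closed, it surrounds the port's -x side (radius 38 to 44 mm, 88 to 112 mm above the bench, lips over and under the flanges), free end at port -y; opening turns it clockwise seen from above. Moves easily (about 1 N at the free end) and stays where left.
- jaw_hinge (a point): the jaw's hinge pin, 100 mm above the bench; the axes turn with the jaw (equal to the port's axes when closed).
- lug_face (a point): on the lug (yellow tip) at the swinging half's free end: a bar 12 mm thick, 92 to 110 mm above the bench, reaching 92 mm from the pipe axis. The point is on the flat face to push to close the ring, 101 mm above the bench, at port x -16, y -75 mm when closed; the face looks along the jaw's own -x, free from port y -46 to -92 mm when closed.
- latch (a joint): angle of the red latch lever, rad: 0 fully down (latched, hard stop), 1.57 upright, up to 2.15 leaning back to port +x. Pivot axis along port y. Down, it lies towards port -x across the lug and its steel hook drops in front of the lug; if the ring is not closed the hook lands on the lug and stops it. About 1 N at its end turns it; it stays where left.
- latch_pivot (a point): the latch lever's pivot, at port x +20, y -66 mm, 118 mm above the bench.
- latch_tip (a point): the free end of the red lever, 70 mm from the pivot, on the mid-plane of the bar (14 mm wide, 8 mm thick; latched, its upper face is 126 mm above the bench). The hook stands 45 mm from the pivot.
- oil_can: red oil can 68 mm across, 125 mm tall with its spout, origin under its centre. Bystander.
- handle_block: dark wooden block 110 x 34 x 24 mm, origin under its centre. Bystander.
- blade_blank: flat steel knife blank 240 x 34 x 5 mm. Bystander.
- wrench: steel wrench lying flat. Bystander.
- grit_wheel: grey grinding wheel lying flat, 110 mm across, 18 mm thick. Bystander.
- rivet_jar: clear jar with blue cap, 60 mm across, 75 mm tall. Bystander.
- dust_brush: brush lying flat. Bystander.
Things that resemble listed ones, but are neither listed nor needed, are in the scene too. There is more than one size of the part that bears nozzle_mid; the job needs the largest.

How it is judged:
On the way, in this order (a step that is already met when the one before it is completed fails the run):
1. the nozzle is seated flat on the port's flange, over the centring plug (horizontal distance between nozzle_mid and port_seat below 0.005 m and z of nozzle_mid in the frame of port_seat between 0.025 and 0.031 m and angle between nozzle_mid's own z axis and vertical below 0.06 rad), for 0.2 s.
2. the ring is closed round both flanges (value of joint clamp_jaw below 0.05 rad), for 0.2 s.
3. the latch lever is down over the lug (value of joint latch below 0.12 rad), for 0.2 s.
At the end, for the whole second after the job is handed in: The nozzle sits upright on the port's flange (within 5 mm of its axis, 3 mm of the seated height and 0.06 rad of upright), the clamp ring is closed (within 0.06 rad) and the latch lever is down (within 0.12 rad) (all of step 1 and value of joint clamp_jaw below 0.06 rad and value of joint latch below 0.12 rad); the robot touches nothing.
It fails at once if another thing on the bench was shifted by more than 50 mm (distance of any of oil_can, handle_block, blade_blank, wrench, grit_wheel, rivet_jar, dust_brush from where it was at the start of the episode above 0.05 m).
It also fails if it takes over 64 s, if anything falls off the work surface, if the arm or the gripper's body presses on something with over 40 N, if the wrist force passes 120 N, or if a joint passes its speed limit or range.

## Robot

A 6-joint arm with a two-finger parallel gripper is mounted at the origin on the work surface. World frame = base frame: x ahead of the robot, y to its left, z up, the work surface at z = 0. Lengths are in m, angles in rad, forces in N, time in s.
With the tool pointing down it reaches from about 0.375 to 0.975 m from the base axis. Payload 3.8 kg.
Tool frame: the origin (TCP) lies midway between the tips of the shut fingers; the grasp point (between the pads) lies 19 mm behind it; z points along the fingers, y is the direction in which the jaws open and shut (so a half turn about z gives the same grasp; the last joint's range is limited). The gripper opens to 85 mm and grips with 20 to 120 N. Pads are 22 mm wide; open, the fingers measure 114 mm over their backs; the gripper's body (76 mm by 85 mm) begins 54 mm behind the grasp point. The pads swing forward as they close: fully open they stand 13 mm farther back than shut.
Start: joints at [1.185, 0.264, 1.604, -0, 1.274, -0.037], TCP at [0.231, 0.634, 0.231] pointing down, gripper open.
Joint ranges: [-2.63, 2.63], [-0.94, 2.18], [0.31, 2.57], [-1.31, 4.45], [0, 2.66], [-2.55, 2.55]. Speed limits (rad/s): [2.57, 2.57, 3.14, 3.14, 3.14, 3.14].

## Interface

Orientations are given as a rotation vector (axis times angle).
In Python, from workcell import bot gives the robot as it stands. The module is installed in compiled form; this text tells all that it offers.
- The arm moves only by the tool play_rows, never from a script. Its argument "series" is a list of rows, each an object with "translation": the shift along the tool's x, y, z in m, a list of three; "spin": the turn about the tool's z in units of 5 degrees (1.0 is 5 degrees). In form: [{"translation": [dx, dy, dz], "spin": spin}, ...]. A call has 1 to 5 rows; each row shifts and turns the commanded pose from where the row before left it, along the tool's axes as they then stand; what a row does not reach is not made up. A row lasts 1/10 s, in which the tool goes at most 50 mm and 8.59 degrees, less where a joint would pass 70% of its speed; a pose out of reach is approached as far as the arm can. A call is refused whole if a number of a shift passes 0.05 or a number of a turn 1, either way. A call with a gripper value outside its range is refused whole. "jaw" is the gripper's target within -1 to 1 (fully open at 1, half-way at 0, shut at -1), set as the call begins (left out, the last holds). The fingers move at their own pace and stop on an object; "force" is the grip in N (left out, the last holds). Time passes only in rows, so rows that do not move let the fingers close. It gives the time, the measured TCP pose, the force and the opening at its end, in the units of the state.
- bot.read_state(): the state, without advancing time (a new reading comes with each control period).
- bot.read_camera(name): name is "side" or "top"; returns the picture (384x512x3 uint8, blue, green, red); there is no depth.
- bot.get_calibration(name): a dict with "fov_y" (degrees; the focal length in pixels is half the picture's height over the tangent of half this angle, whatever the lens; pixels are square), "cx", "cy" (the principal point, pixels), "R" (3x3) and "t" (3): a world point X has camera coordinates R X + t. Camera axes: x right, y down, z forward; pixel columns grow to the right and rows downward; lengths in m; the calibration is good to about 2 mm. A picture is of the moment at which its call begins. get_calibration takes no time and is no camera call.
- bot.finish_job(): hands the job in, once; it reports no verdict.
The state is a dict: "time": time; "q": joint angles; "joint_vel": joint speeds; "joint_torque": joint torques, N m; "tool_pos": TCP position; "tcp_rot": TCP orientation; "wrist_force": force on the tool from outside, world axes, zero at the start; "torque": the same for the moment, N m; "width": opening from 0.0 (shut) to 1.0 (fully open).
Only numpy, scipy, OpenCV 4.12 (cv2) and the standard library are available. Lean on these libraries where they do the work, as an engineer would, in place of code of your own. Each camera call takes 0.05 s, during which the arm holds its last target. There are 200 camera calls.

## Working session

There is one attempt and no reset: what is moved stays moved. The work goes in short steps, Python scripts to look and compute and a tool call to move; the robot and the scene stay as the last step left them, time stands still between calls to the robot, and variables do not carry over. Pictures are saved under pics/ and viewed, about 8 in all and at most 12, crops included, and the job is handed in when it is done.

Besides the shell and the picture viewer there is one more tool, called as a command line: name --argument value ..., lists and objects as JSON in quotes. play_rows: Moves the arm, as the interface text tells. Its arguments: {"type":"object","properties":{"series":{"type":"array","items":{"type":"object","properties":{"translation":{"type":"array","items":{"type":"number"}},"spin":{"type":"number"}}}},"jaw":{"type":"number"},"force":{"type":"number"}},"required":["series"]}

```bash
mkdir -p pics; cat > h.py <<'E'
import numpy as np, cv2
from workcell import bot
def snap(n,f):
    im=bot.read_camera(n); cv2.imwrite(f'pics/{f}.png',im); return im
def cal(n):
    c=bot.get_calibration(n); return c, 192/np.tan(np.radians(c['fov_y']/2)),np.array(c['R']),np.array(c['t'])
def ray(n,u,v):
    c,f,R,t=cal(n); return -R.T@t, R.T@np.array([(u-c['cx'])/f,(v-c['cy'])/f,1])
def onz(n,u,v,z):
    o,d=ray(n,u,v); return o+d*(z-o[2])/d[2]
def proj(n,X):
    c,f,R,t=cal(n); p=R@np.array(X)+t; return np.array([c['cx']+f*p[0]/p[2],c['cy']+f*p[1]/p[2]])
E
python3 - <<'E'
from h import *
a=snap('top','t0');b=snap('side','s0')
for n in('top','side'):
    print(n,bot.get_calibration(n), 'cam at',ray(n,0,0)[0])
print(bot.read_state())
E
```

```text
top {'fov_y': 54.17220886549763, 'cx': 256.37203564371436, 'cy': 193.46465395425605, 'R': array([[-1.76442633e-02, -9.99844299e-01, -2.40429819e-04],
       [-9.93674457e-01,  1.75620560e-02, -1.10917304e-01],
       [ 1.10904257e-01, -1.71814515e-03, -9.93829610e-01]]), 't': array([0.05731143, 0.58352268, 1.00098252])} cam at [0.46982958 0.04877448 1.05954261]
side {'fov_y': 47.884099730976146, 'cx': 260.3964714379971, 'cy': 187.83168288244602, 'R': array([[-0.9809907 , -0.19384376,  0.00904718],
       [-0.12194198,  0.57950691, -0.80579271],
       [ 0.15095498, -0.79157838, -0.59212858]]), 't': array([0.5687787 , 0.12174919, 1.29591623])} cam at [0.37718793 1.06551898 0.8603078 ]
{'time': 0.1, 'q': array([ 1.18513843e+00,  2.64689475e-01,  1.60525636e+00,  3.30588582e-05,
        1.27368337e+00, -3.68746473e-02]), 'joint_vel': array([-1.07120799e-03, -1.24599021e-03, -4.72721655e-03,  3.96971000e-05,
        2.87215627e-03,  1.40007049e-03]), 'joint_torque': array([ 7.38918952e-04, -5.16702104e+01, -3.68588734e+01,  5.81764448e-05,
        6.28051115e-03, -3.03084926e-05]), 'tool_pos': array([0.2304102 , 0.63375228, 0.23006844]), 'tcp_rot': array([-0.54502996, -3.09348667,  0.00311702]), 'wrist_force': array([ 1.14103158, -0.12136826, -0.03644826]), 'torque': array([ 0.03640862, -0.03029131,  0.02709069]), 'width': 0.994801104386277}
```

View pics/t0.png

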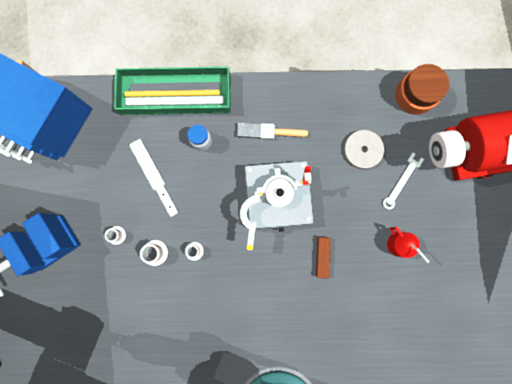

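View pics/s0.png

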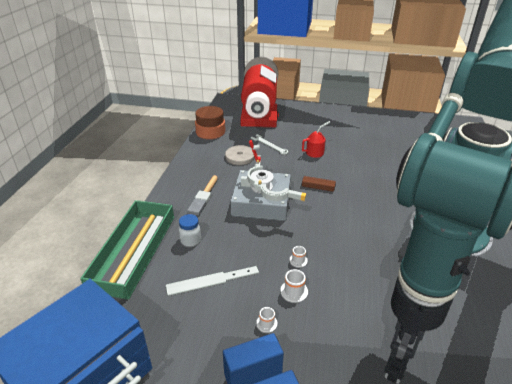

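Top view: three nozzles at (115,235), (153,252) and (194,251). The one at (153,252) looks largest. The port is at (279,193), the latch is red at (307,176), and the jaw is open with its yellow tip at (249,248). I'll check in a close crop and measure.

```bash
python3 - <<'E'
from h import *
a=cv2.imread('pics/t0.png');b=cv2.imread('pics/s0.png')
c1=cv2.resize(a[150:270,90:330],None,fx=3.3,fy=3.3,interpolation=cv2.INTER_CUBIC)
cv2.imwrite('pics/c1.png',c1)
c2=cv2.resize(b[135:335,220:345],None,fx=3,fy=3,interpolation=cv2.INTER_CUBIC)
cv2.imwrite('pics/c2.png',c2)
# silhouettes: bench dark grey; light blobs
hsv=cv2.cvtColor(a,cv2.COLOR_BGR2HSV)
m=((hsv[...,2]>150)).astype(np.uint8)
n,l,s,ce=cv2.connectedComponentsWithStats(m)
for i in range(1,n):
    if 60<s[i,4]<6000: print(s[i],ce[i].round(1))
for nm,lo,hi in(('yellow',(20,120,120),(35,255,255)),('red',(0,170,100),(6,255,255)),('orange',(7,90,120),(19,255,255))):
    m=cv2.inRange(hsv,lo,hi);n,l,s,ce=cv2.connectedComponentsWithStats(m)
    print(nm,[(s[i].tolist(),ce[i].round(1).tolist()) for i in range(1,n) if s[i,4]>8 and 90<ce[i][0]<330])
E
```

```text
[ 430  111   82   69 3092] [478.8 145.6]
[ 22 213  38  53 945] [ 41.2 237.6]
[ 57 216  20  30 108] [ 66.7 230.6]
[104 225  23  21 307] [115.3 234.9]
[  0 232  31  44 775] [ 12.3 255.5]
[318 238  13  40 464] [323.8 257.6]
[124 352  18  13  64] [130.3 358.4]
[123 366  63  18 403] [161.2 374. ]
[269 375  35   9 202] [286.  379.3]
yellow [([124, 90, 96, 7, 525], [171.4, 92.8]), ([247, 245, 6, 5, 24], [249.3, 247.2])]
red [([305, 166, 6, 6, 28], [307.4, 168.8]), ([303, 180, 5, 4, 14], [304.6, 181.9])]
orange [([162, 90, 17, 1, 17], [170.0, 90.0]), ([287, 129, 9, 1, 9], [291.0, 129.0]), ([275, 134, 33, 3, 40], [290.8, 135.0]), ([317, 237, 14, 41, 490], [323.6, 257.6])]
```

View pics/c1.png

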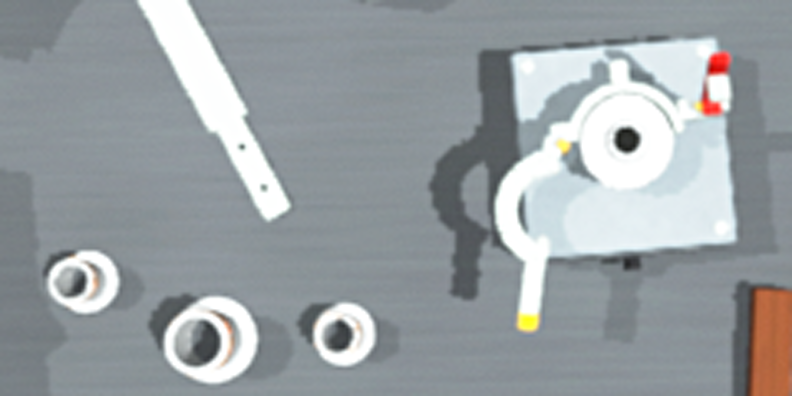

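View pics/c2.png

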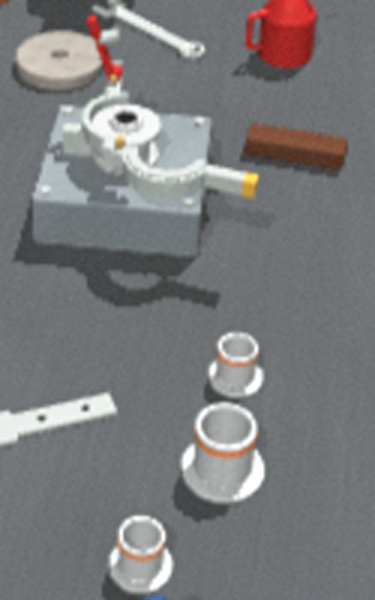

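The crops confirm it: the nozzle at (153,252) is clearly the largest, and the others at (115,235) and (194,251) are smaller. The ring is open by about 100°, the hinge is a yellow dot at crop (564,147), and the latch is leaning back. Next I'll measure.

```bash
python3 - <<'E'
from h import *
from scipy.optimize import least_squares
a=cv2.imread('pics/t0.png');b=cv2.imread('pics/s0.png')
def fit(n,pts,z,r):
    P=np.array([onz(n,u,v,z)[:2] for u,v in pts])
    g=np.median(P,0)
    s=least_squares(lambda q:np.hypot(*(P-q[:2]).T)-r,g,loss='soft_l1',f_scale=.001)
    res=np.hypot(*(P-s.x).T)-r
    return s.x.round(4),np.median(abs(res)).round(4),len(P),(abs(res)<.002).sum()
def cont(im,x0,x1,y0,y1,thr,k=4):
    g=cv2.resize(cv2.cvtColor(im[y0:y1,x0:x1],cv2.COLOR_BGR2GRAY),None,fx=k,fy=k,interpolation=cv2.INTER_LINEAR)
    cs,_=cv2.findContours((g>thr).astype(np.uint8),cv2.RETR_EXTERNAL,cv2.CHAIN_APPROX_NONE)
    c=max(cs,key=cv2.contourArea)[:,0]
    return (c+.5)/k-.5+[x0,y0]
c=cont(a,133,175,234,272,190)
print('noz top flange',fit('top',c,.006,.035))
# side view
c=cont(b,272,317,262,308,190)
print('noz side flange',fit('side',c[c[:,1]>285],.006,.035))
print('noz side rim',fit('side',c[c[:,1]<277],.056,.025))
# box
hsv=cv2.cvtColor(a,cv2.COLOR_BGR2HSV)
g=cv2.cvtColor(a,cv2.COLOR_BGR2GRAY)
print('box px',a[215,290],a[170,255],'bench',a[215,340])
m=np.zeros(g.shape,np.uint8);m[155:240,240:318]=g[155:240,240:318]>160
m=cv2.morphologyEx(m,cv2.MORPH_OPEN,np.ones((17,17),np.uint8))
m2=np.argwhere(m)[:,::-1].astype(float)
P=np.array([onz('top',u,v,.06)[:2] for u,v in m2])
rc=cv2.minAreaRect((P*1000).astype(np.float32));print('box',rc, 'n',len(P))
# dark plug centre
for im,n,x0,x1,y0,y1 in((a,'top',270,290,182,203),(b,'side',252,272,166,182)):
    gg=cv2.resize(cv2.cvtColor(im[y0:y1,x0:x1],cv2.COLOR_BGR2GRAY),None,fx=4,fy=4)
    k,l,s,ce=cv2.connectedComponentsWithStats((gg<100).astype(np.uint8))
    for i in range(1,k):
        if s[i,4]>60:
            u,v=(ce[i]+.5)/4-.5+[x0,y0]; print(n,'plug px',u,v,s[i,4]/16,onz(n,u,v,.1).round(4),onz(n,u,v,.108).round(4))
c=cont(a,262,297,175,210,235)
print('flange',fit('top',c,.1,.035))
for n,im in(('top',a),('side',b)):
    h=cv2.cvtColor(im,cv2.COLOR_BGR2HSV)
    m=cv2.inRange(h,(12,110,110),(35,255,255));k,l,s,ce=cv2.connectedComponentsWithStats(m)
    for i in range(1,k):
        x,y=ce[i]
        if s[i,4]>3 and ((n=='top' and 235<x<320 and 160<y<260) or (n=='side' and 235<x<310 and 145<y<205)):
            print(n,'yel',ce[i].round(1),s[i,4],onz(n,x,y,.112).round(4),onz(n,x,y,.1).round(4))
E
```

```text
noz top flange (array([0.4273, 0.3331]), np.float64(0.0014), 304, np.int64(228))
  return _methods._mean(a, axis=axis, dtype=dtype,
  ret = ret.dtype.type(ret / rcount)
Traceback (most recent call last):
ValueError: Initial guess is outside of provided bounds
```

```bash
cat > m.py <<'E'
from h import *
from scipy.optimize import least_squares
def fit(n,pts,z,r):
    if len(pts)<5: return 'none'
    P=np.array([onz(n,u,v,z)[:2] for u,v in pts])
    s=least_squares(lambda q:np.hypot(*(P-q[:2]).T)-r,np.median(P,0),loss='soft_l1',f_scale=.001)
    res=np.hypot(*(P-s.x).T)-r
    return s.x.round(4),np.median(abs(res)).round(4),len(P),(abs(res)<.002).sum()
def cont(im,x0,x1,y0,y1,thr,k=4):
    g=cv2.resize(im[y0:y1,x0:x1].max(2),None,fx=k,fy=k,interpolation=cv2.INTER_LINEAR)
    cs,_=cv2.findContours((g>thr).astype(np.uint8),cv2.RETR_EXTERNAL,cv2.CHAIN_APPROX_NONE)
    c=max(cs,key=cv2.contourArea)[:,0]
    return (c+.5)/k-.5+[x0,y0]
E
python3 - <<'E'
from m import *
a=cv2.imread('pics/t0.png');b=cv2.imread('pics/s0.png')
c=cont(b,272,317,262,308,160)
print('noz side flange',fit('side',c[(c[:,1]>289)],.006,.035), fit('side',c[c[:,1]<276],.056,.025))
g=cv2.cvtColor(a,cv2.COLOR_BGR2GRAY)
print('box px',a[215,290],a[170,255],'bench',a[215,340])
m=np.zeros(g.shape,np.uint8);m[155:240,240:318]=g[155:240,240:318]>155
m=cv2.morphologyEx(m,cv2.MORPH_OPEN,np.ones((17,17),np.uint8))
P=np.array([onz('top',u,v,.06)[:2] for v,u in np.argwhere(m)])
if len(P): print('box',cv2.minAreaRect((P*1000).astype(np.float32)),len(P))
for im,n,x0,x1,y0,y1 in((a,'top',270,290,182,203),(b,'side',252,272,166,182)):
    gg=cv2.resize(cv2.cvtColor(im[y0:y1,x0:x1],cv2.COLOR_BGR2GRAY),None,fx=4,fy=4)
    k,l,s,ce=cv2.connectedComponentsWithStats((gg<110).astype(np.uint8))
    for i in range(1,k):
        if s[i,4]>60:
            u,v=(ce[i]+.5)/4-.5+[x0,y0]; print(n,'plug px',u,v,s[i,4]/16,onz(n,u,v,.1).round(4),onz(n,u,v,.108).round(4))
c=cont(a,262,297,175,210,240)
print('flange',fit('top',c,.1,.035))
for n,im in(('top',a),('side',b)):
    h=cv2.cvtColor(im,cv2.COLOR_BGR2HSV)
    m=cv2.inRange(h,(12,110,110),(35,255,255));k,l,s,ce=cv2.connectedComponentsWithStats(m)
    for i in range(1,k):
        x,y=ce[i]
        if s[i,4]>3 and ((n=='top' and 235<x<320 and 160<y<260) or (n=='side' and 235<x<310 and 145<y<205)):
            print(n,'yel',ce[i].round(1),s[i,4],onz(n,x,y,.112).round(4),onz(n,x,y,.1).round(4))
E
```

```text
noz side flange (array([0.4271, 0.3342]), np.float64(0.0012), 263, np.int64(154)) (array([0.4281, 0.3333]), np.float64(0.0004), 102, np.int64(102))
box px [242 238 229] [242 238 228] bench [146 142 133]
box ((554.7493286132812, -14.4798583984375), (121.4780044555664, 167.81915283203125), 3.73361873626709) 2114
top plug px 279.4980158730159 191.93214285714285 39.375 [ 0.5798 -0.0124  0.1   ] [ 0.5789 -0.0119  0.108 ]
side plug px 267.93006607929516 168.27808370044053 14.1875 [ 0.5679 -0.0583  0.1   ] [ 0.5659 -0.0465  0.108 ]
side plug px 261.47665975103735 173.80342323651453 15.0625 [ 0.582  -0.0238  0.1   ] [ 0.5798 -0.0123  0.108 ]Traceback (most recent call last):
  File "<stdin>", line 18, in <module>
  File "m.py", line 5, in fit
    P=np.array([onz(n,u,v,z)[:2] for u,v in pts])
                ~~~^^^^^^^^^
  File "h.py", line 10, in onz
    o,d=ray(n,u,v); return o+d*(z-o[2])/d[2]
        ~~~^^^^^^^
  File "h.py", line 8, in ray
    c,f,R,t=cal(n); return -R.T@t, R.T@np.array([(u-c['cx'])/f,(v-c['cy'])/f,1])
            ~~~^^^
  File "h.py", line 6, in cal
    c=bot.get_calibration(n); return c, 192/np.tan(np.radians(c['fov_y']/2)),np.array(c['R']),np.array(c['t'])
ValueError: time passes only in moves, steps and waits
```

Both views agree on the port axis at (0.579, -0.012), and the nozzle is at (0.4275, 0.3335). I'll spin the tool so its y axis lies along world x. After that, tool x is world y, tool y is world x, and tool z is down.

play_rows --series '[{"translation": [0,0,0],"spin": 1},{"translation": [0,0,0],"spin": 1},{"translation": [0,0,0],"spin": 1},{"translation": [0,0,0],"spin": 1},{"translation": [0,0,0],"spin": 1}]' --jaw 1

```text
time: 0.6
tool_pos: [0.2305, 0.6339, 0.2304]
tcp_rot: [1.207, 2.9, -0.002]
wrist_force: [-0.1, -0.9, -0.3]
width: 0.998
```

play_rows --series '[{"translation": [0,0,0],"spin": 1},{"translation": [0,0,0],"spin": 1},{"translation": [0,0,0],"spin": 1},{"translation": [0,0,0],"spin": 1},{"translation": [0,0,0],"spin": 1}]'

```text
time: 1.1
tool_pos: [0.2305, 0.6339, 0.2305]
tcp_rot: [1.806, 2.57, -0.002]
wrist_force: [0.1, -0.6, 0.4]
width: 0.998
```

play_rows --series '[{"translation": [0,0,0],"spin": 1},{"translation": [0,0,0],"spin": 1},{"translation": [0,0,0],"spin": 1},{"translation": [0,0,0],"spin": 1},{"translation": [0,0,0],"spin": 0}]'

```text
time: 1.6
tool_pos: [0.2305, 0.634, 0.2305]
tcp_rot: [2.221, 2.221, -0.002]
wrist_force: [0.8, -0.5, 1.1]
width: 0.998
```

```bash
cat > mv.py <<'E'
import sys,numpy as np
from scipy.spatial.transform import Rotation as R
from workcell import bot
def st(tgt=None):
    s=bot.read_state();r=R.from_rotvec(s['tcp_rot']);M=r.as_matrix()
    print('t',round(s['time'],2),'p',s['tool_pos'].round(4),'yaxis',M[:,1].round(3),'z',M[:,2].round(3),'w',round(s['width'],3),'F',s['wrist_force'].round(1),'q',np.array(s['q']).round(2))
    if tgt is not None: print('tool shift',(M.T@(np.array(tgt)-s['tool_pos'])).round(4))
if __name__=='__main__': st([float(v) for v in sys.argv[1:4]] if len(sys.argv)>3 else None)
E
python3 mv.py .4275 .3335 .231
python3 - <<'E'
from h import *
try: 
  print(type(bot.get_calibration('top')))
  import pickle; pickle.dump({n:bot.get_calibration(n) for n in('top','side')},open('cal.pkl','wb'))
except Exception as e: print(e)
E
sed -i "s/^def cal(n):/import pickle\ntry: C=pickle.load(open('cal.pkl','rb'))\nexcept Exception: C={n:bot.get_calibration(n) for n in('top','side')}\ndef cal(n):/; s/c=bot.get_calibration(n); return/c=C[n]; return/" h.py
```

```text
t 1.6 p [0.2305 0.634  0.2305] yaxis [ 1.  0. -0.] z [-0.    -0.001 -1.   ] w 0.998 F [ 0.8 -0.5  1.1] q [1.19 0.26 1.6  0.   1.27 1.19]
tool shift [-3.005e-01  1.970e-01 -2.000e-04]
<class 'dict'>
```

play_rows --series '[{"translation": [-0.03,0.0197,0]},{"translation": [-0.03,0.0197,0]},{"translation": [-0.03,0.0197,0]},{"translation": [-0.03,0.0197,0]},{"translation": [-0.03,0.0197,0]}]'

```text
invalid input
```

play_rows --series '[{"translation": [-0.03,0.0197,0]},{"translation": [-0.03,0.0197,0]},{"translation": [-0.03,0.0197,0]},{"translation": [-0.03,0.0197,0]},{"translation": [-0.03,0.0197,0]}]'

```text
invalid input
```

play_rows --series '[{"translation": [0,0,0.03]},{"translation": [0,0,0.03]},{"translation": [0,0,0.03]},{"translation": [0,0,0.03]},{"translation": [0,0,0]}]'

```text
invalid input
```

```bash
python3 mv.py .4275 .3335 .018; python3 - <<'E'
from h import *
a=snap('top','t1');b=snap('side','s1')
A=cv2.resize(a[200:300,110:210],(400,400));B=cv2.resize(b[190:320,230:360],(400,400))
cv2.imwrite('pics/c3.png',np.hstack([A,B]))
E
```

```text
t 1.6 p [0.2305 0.634  0.2305] yaxis [ 1.  0. -0.] z [-0.    -0.001 -1.   ] w 0.998 F [ 0.8 -0.5  1.1] q [1.19 0.26 1.6  0.   1.27 1.19]
tool shift [-0.3002  0.1971  0.2128]
```

View pics/c3.png

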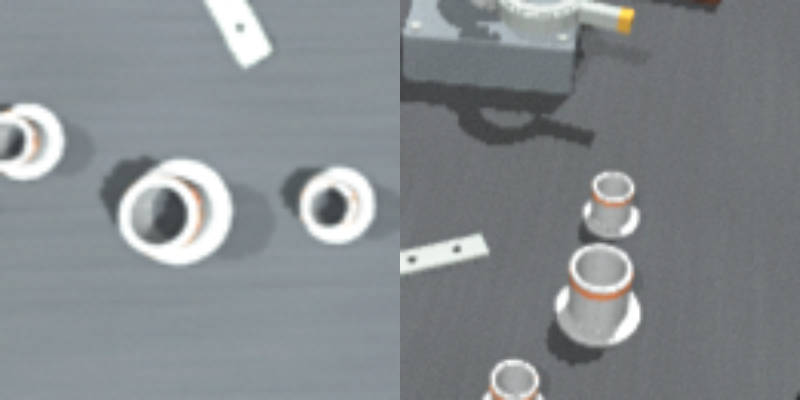

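The calls were refused because spin is mandatory, so nothing moved. The picture shows the nozzle untouched. I'll resend with spin included.

play_rows --series '[{"translation": [-0.03,0.0197,0],"spin": 0},{"translation": [-0.03,0.0197,0],"spin": 0},{"translation": [-0.03,0.0197,0],"spin": 0},{"translation": [-0.03,0.0197,0],"spin": 0},{"translation": [-0.03,0.0197,0],"spin": 0}]'

```text
time: 2.2
tool_pos: [0.3297, 0.4831, 0.2312]
tcp_rot: [2.219, 2.224, -0.0]
wrist_force: [-0.5, 0.4, 0.1]
width: 1.001
```

play_rows --series '[{"translation": [-0.03,0.0197,0],"spin": 0},{"translation": [-0.03,0.0197,0],"spin": 0},{"translation": [-0.03,0.0197,0],"spin": 0},{"translation": [-0.03,0.0197,0],"spin": 0},{"translation": [-0.03,0.0197,0],"spin": 0}]'

```text
time: 2.7
tool_pos: [0.4283, 0.3331, 0.2313]
tcp_rot: [2.219, 2.224, 0.0]
wrist_force: [0.8, 0.4, 0.3]
width: 1.004
```

play_rows --series '[{"translation": [0,0,0.03],"spin": 0},{"translation": [0,0,0.03],"spin": 0},{"translation": [0,0,0.03],"spin": 0},{"translation": [0,0,0.03],"spin": 0},{"translation": [0,0,0],"spin": 0}]'

```text
time: 3.2
tool_pos: [0.4244, 0.3318, 0.1066]
tcp_rot: [-2.219, -2.222, 0.015]
wrist_force: [-0.3, -0.9, 0.0]
width: 0.999
```

```bash
python3 mv.py .4275 .3335 .018
```

```text
t 3.2 p [0.4244 0.3318 0.1066] yaxis [ 1.     0.001 -0.008] z [-0.008 -0.006 -1.   ] w 0.999 F [-0.3 -0.9  0. ] q [ 0.62  0.13  2.01 -0.    1.01  0.62]
tool shift [0.0022 0.0038 0.0885]
```

play_rows --series '[{"translation": [0.001,0.002,0.02],"spin": 0},{"translation": [0,0,0.02],"spin": 0},{"translation": [0,0,0.02],"spin": 0},{"translation": [0,0,0.02],"spin": 0},{"translation": [0,0,0.008],"spin": 0}]'

```text
time: 3.7
tool_pos: [0.4295, 0.3353, 0.023]
tcp_rot: [-2.22, -2.223, 0.002]
wrist_force: [-1.8, -0.6, 0.0]
width: 1.0
```

play_rows --series '[{"translation": [0,0,0],"spin": 0},{"translation": [0,0,0],"spin": 0}]'

```text
time: 3.9
tool_pos: [0.4307, 0.3361, 0.0246]
tcp_rot: [2.22, 2.222, 0.003]
wrist_force: [-0.1, -0.5, -0.8]
width: 0.998
```

```bash
python3 mv.py .4275 .3335 .018
```

```text
t 3.9 p [0.4307 0.3361 0.0246] yaxis [1.    0.001 0.001] z [ 0.001  0.001 -1.   ] w 0.998 F [-0.1 -0.5 -0.8] q [0.62 0.24 2.05 0.   0.84 0.62]
tool shift [-0.0026 -0.0032  0.0066]
```

Correct the offset, then close the gripper.

play_rows --series '[{"translation": [-0.0025,-0.003,0.0065],"spin": 0},{"translation": [0,0,0],"spin": 0},{"translation": [0,0,0],"spin": 0}]'

```text
time: 4.2
tool_pos: [0.4267, 0.3328, 0.017]
tcp_rot: [2.221, 2.222, 0.0]
wrist_force: [0.4, 0.7, 0.1]
width: 0.997
```

play_rows --series '[{"translation": [0,0,0],"spin": 0},{"translation": [0,0,0],"spin": 0},{"translation": [0,0,0],"spin": 0},{"translation": [0,0,0],"spin": 0},{"translation": [0,0,0],"spin": 0}]' --jaw -1 --force 50

```text
time: 4.7
tool_pos: [0.4272, 0.3332, 0.0174]
tcp_rot: [2.221, 2.222, 0.001]
wrist_force: [-0.7, -1.3, 4.9]
width: 0.58
```

play_rows --series '[{"translation": [0,0,0],"spin": 0},{"translation": [0,0,0],"spin": 0},{"translation": [0,0,0],"spin": 0}]'

```text
time: 5.0
tool_pos: [0.4272, 0.3332, 0.0174]
tcp_rot: [2.221, 2.222, 0.001]
wrist_force: [-0.2, 0.1, 6.0]
width: 0.581
```

```bash
python3 mv.py .4275 .3335 .018
```

```text
t 5.0 p [0.4272 0.3332 0.0174] yaxis [1.    0.    0.001] z [ 0.001  0.    -1.   ] w 0.581 F [-0.2  0.1  6. ] q [ 0.62  0.25  2.07 -0.    0.83  0.62]
tool shift [ 0.0003  0.0003 -0.0006]
```

play_rows --series '[{"translation": [0,0,-0.03],"spin": 0},{"translation": [0,0,-0.03],"spin": 0},{"translation": [0,0,-0.03],"spin": 0},{"translation": [0,0,-0.03],"spin": 0},{"translation": [0,0,-0.03],"spin": 0}]'

```text
time: 5.5
tool_pos: [0.4259, 0.3323, 0.1667]
tcp_rot: [-2.221, -2.221, 0.003]
wrist_force: [0.5, -1.0, -1.9]
width: 0.584
```

play_rows --series '[{"translation": [-0.03,0.013,0],"spin": 0},{"translation": [-0.03,0.013,0],"spin": 0},{"translation": [-0.03,0.013,0],"spin": 0},{"translation": [-0.03,0.013,0],"spin": 0},{"translation": [-0.03,0.013,0],"spin": 0}]'

```text
time: 6.0
tool_pos: [0.4913, 0.1815, 0.1656]
tcp_rot: [-2.22, -2.221, 0.002]
wrist_force: [-0.1, -0.6, -2.1]
width: 0.58
```

play_rows --series '[{"translation": [-0.03,0.013,0],"spin": 0},{"translation": [-0.03,0.013,0],"spin": 0},{"translation": [-0.03,0.013,0],"spin": 0},{"translation": [0,0,0],"spin": 0},{"translation": [0,0,0],"spin": 0}]'

```text
time: 6.5
tool_pos: [0.5302, 0.0923, 0.1656]
tcp_rot: [-2.222, -2.218, 0.002]
wrist_force: [-0.2, 0.7, -1.6]
width: 0.58
```

```bash
python3 mv.py .579 -.012 .168; python3 - <<'E'
from h import *
a=snap('top','t2');b=snap('side','s2')
A=cv2.resize(a[130:260,190:320],(400,400));B=cv2.resize(b[130:260,210:340],(400,400))
cv2.imwrite('pics/c4.png',np.hstack([A,B]))
E
```

```text
t 6.5 p [0.5302 0.0923 0.1656] yaxis [ 1.    -0.002 -0.002] z [-0.002  0.    -1.   ] w 0.58 F [-0.2  0.7 -1.6] q [0.13 0.06 1.97 0.   1.12 0.13]
tool shift [-0.1042  0.049  -0.0025]
```

View pics/c4.png

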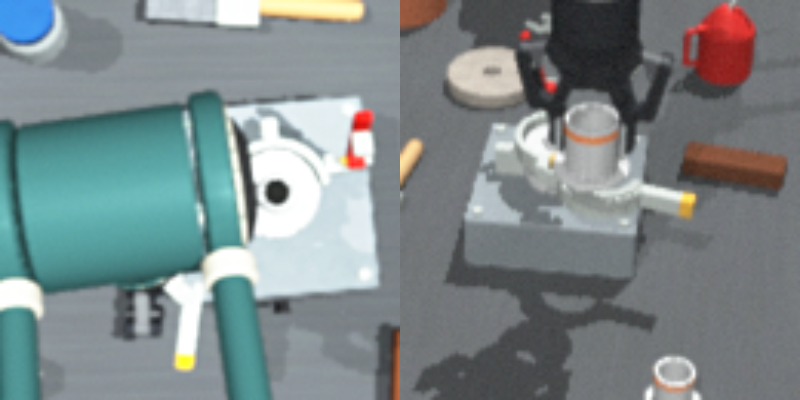

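The side view shows the nozzle upright in the fingers near (273,170), with its underside at about z = 0.148. The plug is still visible at top (280,192), which matches the earlier measurement. Now I'll move over the port.

play_rows --series '[{"translation": [-0.026,0.0122,0],"spin": 0},{"translation": [-0.026,0.0122,0],"spin": 0},{"translation": [-0.026,0.0122,0],"spin": 0},{"translation": [-0.026,0.0122,0],"spin": 0},{"translation": [0,0,0],"spin": 0}]'

```text
time: 7.1
tool_pos: [0.5808, -0.0125, 0.1667]
tcp_rot: [2.221, 2.22, -0.0]
wrist_force: [0.3, 0.4, -2.7]
width: 0.581
```

play_rows --series '[{"translation": [0,0,0],"spin": 0},{"translation": [0,0,0],"spin": 0}]'

```text
time: 7.3
tool_pos: [0.579, -0.0097, 0.1664]
tcp_rot: [-2.219, -2.222, 0.001]
wrist_force: [0.1, -0.0, -1.6]
width: 0.578
```

```bash
python3 mv.py .5793 -.012 .1174; python3 - <<'E'
from h import *
b=snap('side','s3')
b0=cv2.imread('pics/s0.png')
def band(im,x0,x1,y0,y1):
    h=cv2.cvtColor(im,cv2.COLOR_BGR2HSV)[y0:y1,x0:x1]
    m=cv2.inRange(h,(5,90,90),(19,255,255)); v,u=np.nonzero(m)
    print('band',u.min()+x0,u.max()+x0,v.min()+y0,v.max()+y0,len(u))
    return (u.min()+u.max())/2+x0,(v.max())+y0
n0=band(b0,278,310,268,295)
print(proj('side',[.4275,.3335,.046]),n0)
n1=band(b,235,300,120,180)
p=bot.read_state()['tool_pos']; print(p,proj('side',[p[0],p[1],p[2]-.0174+.046]),n1)
cv2.imwrite('pics/c5.png',cv2.resize(b[110:230,205:325],(600,600)))
E
```

```text
t 7.3 p [ 0.579  -0.0097  0.1664] yaxis [ 1.     0.002 -0.001] z [-0.001  0.001 -1.   ] w 0.578 F [ 0.1 -0.  -1.6] q [-0.06  0.13  1.88  0.    1.13 -0.06]
tool shift [-0.0023  0.0004  0.049 ]
band 285 304 280 287 36
[294.84284648 279.15735562] (np.float64(294.5), np.int64(287))
band 253 269 150 154 34
[ 0.57899689 -0.00965674  0.16647546] [261.89664888 149.98201927] (np.float64(261.0), np.int64(154))
```

View pics/c5.png

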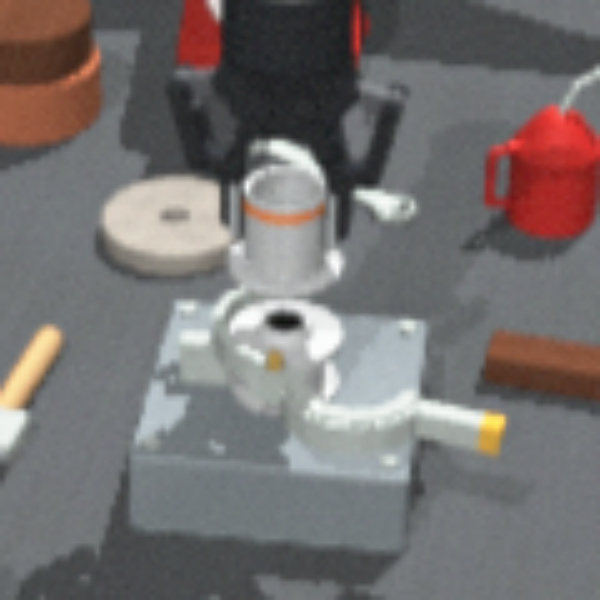

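The picture shows the nozzle upright and centred above the flange (crop (287,230) over the plug at (285,320)). Now I'll lower it.

play_rows --series '[{"translation": [-0.0022,0.0005,0],"spin": 0},{"translation": [0,0,0.01],"spin": 0},{"translation": [0,0,0.01],"spin": 0},{"translation": [0,0,0.01],"spin": 0},{"translation": [0,0,0.005],"spin": 0}]'

```text
time: 7.85
tool_pos: [0.5788, -0.0131, 0.1295]
tcp_rot: [-2.219, -2.22, 0.003]
wrist_force: [-0.1, -0.0, -2.4]
width: 0.581
```

play_rows --series '[{"translation": [0,0,0.003],"spin": 0},{"translation": [0,0,0.003],"spin": 0},{"translation": [0,0,0.003],"spin": 0},{"translation": [0,0,0.002],"spin": 0},{"translation": [0,0,0],"spin": 0}]'

```text
time: 8.35
tool_pos: [0.5801, -0.0133, 0.1206]
tcp_rot: [-2.221, -2.222, 0.0]
wrist_force: [-0.5, -1.2, -1.6]
width: 0.581
```

```bash
python3 mv.py .5793 -.012 .1174
```

```text
t 8.35 p [ 0.5801 -0.0133  0.1206] yaxis [ 1.  0. -0.] z [-0. -0. -1.] w 0.581 F [-0.5 -1.2 -1.6] q [-0.07  0.18  1.92 -0.    1.04 -0.07]
tool shift [ 0.0013 -0.0008  0.0032]
```

play_rows --series '[{"translation": [0.0008,-0.0005,0.001],"spin": 0},{"translation": [0,0,0.001],"spin": 0},{"translation": [0,0,0.001],"spin": 0},{"translation": [0,0,0.001],"spin": 0},{"translation": [0,0,0],"spin": 0}]'

```text
time: 8.85
tool_pos: [0.5798, -0.0125, 0.1174]
tcp_rot: [2.221, 2.222, 0.0]
wrist_force: [-1.4, 1.4, 2.6]
width: 0.58
```

```bash
python3 mv.py .5793 -.012 .1174
```

```text
t 8.85 p [ 0.5798 -0.0125  0.1174] yaxis [1. 0. 0.] z [ 0. -0. -1.] w 0.58 F [-1.4  1.4  2.6] q [-0.06  0.18  1.92 -0.    1.03 -0.06]
tool shift [ 0.0005 -0.0005 -0.    ]
```

Contact came at the expected height. Release and retreat upward.

play_rows --series '[{"translation": [0,0,0],"spin": 0},{"translation": [0,0,0],"spin": 0},{"translation": [0,0,0],"spin": 0},{"translation": [0,0,0],"spin": 0},{"translation": [0,0,0],"spin": 0}]' --jaw 1

```text
time: 9.35
tool_pos: [0.5797, -0.0124, 0.1167]
tcp_rot: [2.221, 2.222, 0.0]
wrist_force: [-0.7, 0.0, -0.4]
width: 0.997
```

play_rows --series '[{"translation": [0,0,-0.01],"spin": 0},{"translation": [0,0,-0.03],"spin": 0},{"translation": [0,0,-0.04],"spin": 0},{"translation": [0,0,-0.04],"spin": 0},{"translation": [0,0,0],"spin": 0}]'

```text
time: 9.85
tool_pos: [0.5841, -0.0127, 0.2454]
tcp_rot: [2.214, 2.214, 0.014]
wrist_force: [1.7, 0.2, 0.5]
width: 1.003
```

play_rows --series '[{"translation": [0,-0.04,0],"spin": 0},{"translation": [0,-0.04,0],"spin": 0},{"translation": [0.02,-0.04,0],"spin": 0},{"translation": [0.04,-0.02,0],"spin": 0},{"translation": [0.04,0,0],"spin": 0}]' --jaw -1

```text
time: 10.35
tool_pos: [0.4369, 0.0877, 0.2369]
tcp_rot: [-2.224, -2.219, 0.0]
wrist_force: [0.2, -0.2, 0.4]
width: 0.143
```

```bash
python3 mv.py .46 .1 .24; python3 - <<'E'
from m import *
a=snap('top','t4');b=snap('side','s4')
A=cv2.resize(a[150:260,225:335],(400,400),interpolation=cv2.INTER_CUBIC);B=cv2.resize(b[110:230,205:325],(400,400),interpolation=cv2.INTER_CUBIC)
cv2.imwrite('pics/c6.png',np.hstack([A,B]))
for n,im in(('top',a),('side',b)):
    h=cv2.cvtColor(im,cv2.COLOR_BGR2HSV)
    for nm,lo,hi in(('yel',(12,110,110),(35,255,255)),('red',(0,150,90),(6,255,255))):
        k,l,s,ce=cv2.connectedComponentsWithStats(cv2.inRange(h,lo,hi))
        for i in range(1,k):
            x,y=ce[i]
            if s[i,4]>2 and ((n=='top' and 235<x<320 and 155<y<260) or (n=='side' and 235<x<310 and 120<y<205)):
                print(n,nm,ce[i].round(1),s[i,4],s[i,:4],onz(n,x,y,.112).round(4))
E
```

```text
t 10.35 p [0.4369 0.0877 0.2369] yaxis [ 1.    -0.002 -0.   ] z [-0. -0. -1.] w 0.143 F [ 0.2 -0.2  0.4] q [ 0.14 -0.19  2.06 -0.    1.27  0.14]
tool shift [ 0.0124  0.023  -0.0031]
top yel [301.6 181.8] 5 [301 181   2   3] [ 0.6034 -0.0686  0.112 ]
top yel [260.5 193.8] 8 [259 193   4   3] [0.5747 0.0367 0.112 ]
top red [307.5 168.8] 29 [305 166   6   6] [ 0.6368 -0.0847  0.112 ]
top red [304.6 181.9] 17 [303 180   5   5] [ 0.6029 -0.0764  0.112 ]
side yel [259.5 181.5] 8 [259 180   2   4] [0.5768 0.0344 0.112 ]
side yel [302.9 196.3] 33 [301 193   5   8] [0.4413 0.0803 0.112 ]
side red [308.2 145. ] 43 [307 139   4  16] [ 0.457  -0.2083  0.112 ]
side red [250.7 143.3] 23 [249 140   4   8] [ 0.6496 -0.1787  0.112 ]
side red [254.3 153.1] 19 [252 150   5   7] [ 0.6248 -0.1195  0.112 ]
```

View pics/c6.png

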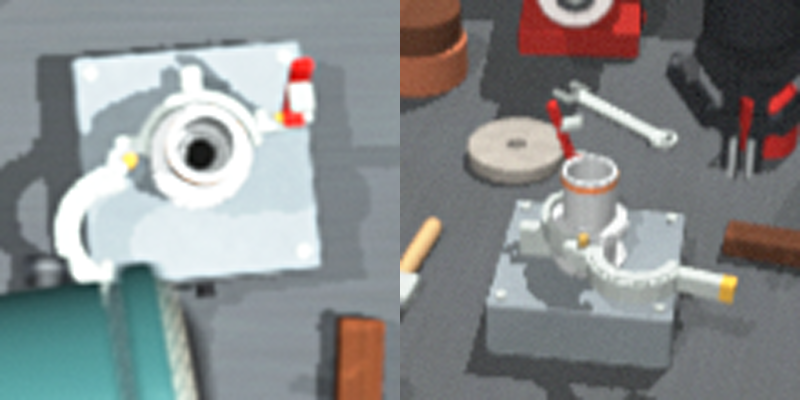

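The nozzle is seated concentrically: the bore rings are centred on the plug at top crop (200,152), and the side view shows it upright. The hinge is at (260.5,193.8), the lug tip at side (303,196), and the latch is leaning back at (307,169). Next I'll plan the closing arc and the latch path.

```bash
cat > plan.py <<'E'
import numpy as np
C=np.array([.579,-.012]);yaw=np.radians(4)
def rot(a): return np.array([[np.cos(a),-np.sin(a)],[np.sin(a),np.cos(a)]])
H=C+rot(yaw)@[0,.05]
E
python3 - <<'E'
from plan import *
from h import onz,bot
print('H',H)
for z in(.101,.11):
    p=onz('top',249.3,247.2,z)[:2]; q=onz('side',302.9,196.3,z)[:2]
    for t in(p,q):
        v=rot(-yaw)@(t-H); print(z,t,'theta',np.degrees(np.arctan2(-.137,-.010)-np.arctan2(v[1],v[0]))%360,np.hypot(*v))
def pos(thd,s): return H+rot(yaw-np.radians(thd))@[-.016-s,-.125]
st=pos(107,.035);print('start',st)
ths=np.r_[107,np.arange(98,-1,-7)]
s=lambda t: .013+.002*(1-t/107)
P=np.array([st]+[pos(t,s(t)) for t in ths]);
print(np.c_[np.r_[0,ths],P].round(4))
print('rows tool x(=wy), y(=wx)');print(np.diff(P,axis=0)[:,::-1].round(4).tolist())
p=bot.read_state()['tool_pos'];print((st-p[:2])[::-1])
E
```

```text
H [0.57551218 0.0378782 ]
0.101 [0.44040986 0.0674099 ] theta 102.15543805670961 0.13829228845966376
0.101 [0.44241141 0.06571326] theta 101.63713166470944 0.13598015958860032
0.11 [0.44068609 0.06723492] theta 102.1089532536082 0.13798511178328954
0.11 [0.44163832 0.07756385] theta 106.33719475940893 0.13963222860939067
start [0.46518842 0.11568996]
[[ 0.000e+00  4.652e-01  1.157e-01]
 [ 1.070e+02  4.602e-01  9.430e-02]
 [ 9.800e+01  4.529e-01  7.570e-02]
 [ 9.100e+01  4.492e-01  6.060e-02]
 [ 8.400e+01  4.473e-01  4.520e-02]
 [ 7.700e+01  4.473e-01  2.960e-02]
 [ 7.000e+01  4.492e-01  1.420e-02]
 [ 6.300e+01  4.530e-01 -9.000e-04]
 [ 5.600e+01  4.586e-01 -1.550e-02]
 [ 4.900e+01  4.659e-01 -2.920e-02]
 [ 4.200e+01  4.747e-01 -4.200e-02]
 [ 3.500e+01  4.851e-01 -5.360e-02]
 [ 2.800e+01  4.968e-01 -6.390e-02]
 [ 2.100e+01  5.097e-01 -7.270e-02]
 [ 1.400e+01  5.235e-01 -7.990e-02]
 [ 7.000e+00  5.381e-01 -8.530e-02]
 [ 0.000e+00  5.533e-01 -8.900e-02]]
rows tool x(=wy), y(=wx)
[[-0.0214, -0.0049], [-0.0186, -0.0074], [-0.0151, -0.0037], [-0.0154, -0.0018], [-0.0156, 0.0], [-0.0154, 0.0019], [-0.0151, 0.0038], [-0.0145, 0.0056], [-0.0138, 0.0073], [-0.0128, 0.0089], [-0.0116, 0.0104], [-0.0103, 0.0117], [-0.0088, 0.0129], [-0.0072, 0.0138], [-0.0054, 0.0146], [-0.0036, 0.0152]]
[0.02474377 0.02641389]
```

play_rows --series '[{"translation": [0.0125,0.013,0],"spin": 0},{"translation": [0.0125,0.013,0],"spin": 0},{"translation": [0,0,0.03],"spin": 0},{"translation": [0,0,0.03],"spin": 0},{"translation": [0,0,0],"spin": 0}]'

```text
time: 10.95
tool_pos: [0.4623, 0.1113, 0.1725]
tcp_rot: [-2.218, -2.218, 0.012]
wrist_force: [-1.9, -0.2, -0.2]
width: 0.001
```

```bash
python3 mv.py .465 .1157 .098
```

```text
t 10.95 p [0.4623 0.1113 0.1725] yaxis [ 1.     0.    -0.009] z [-0.009 -0.002 -1.   ] w 0.001 F [-1.9 -0.2 -0.2] q [ 0.18 -0.07  2.08 -0.    1.14  0.18]
tool shift [0.0045 0.0033 0.0744]
```

play_rows --series '[{"translation": [0.003,0,0.025],"spin": 0},{"translation": [0,0,0.025],"spin": 0},{"translation": [0,0,0.024],"spin": 0},{"translation": [0,0,0],"spin": 0},{"translation": [0,0,0],"spin": 0}]'

```text
time: 11.45
tool_pos: [0.4662, 0.1152, 0.1038]
tcp_rot: [2.221, 2.221, 0.0]
wrist_force: [1.0, -0.7, 0.7]
width: -0.002
```

```bash
python3 mv.py .4602 .0943 .098
```

```text
t 11.45 p [0.4662 0.1152 0.1038] yaxis [ 1. -0.  0.] z [ 0. -0. -1.] w -0.002 F [ 1.  -0.7  0.7] q [ 0.19  0.01  2.14 -0.    0.99  0.19]
tool shift [-0.0209 -0.006   0.0058]
```

Now sweep the jaw along the arc.

play_rows --series '[{"translation": [-0.021,-0.006,0.006],"spin": 0},{"translation": [-0.0186,-0.0074,0],"spin": 0},{"translation": [-0.0151,-0.0037,0],"spin": 0},{"translation": [-0.0154,-0.0018,0],"spin": 0},{"translation": [-0.0156,0,0],"spin": 0}]'

```text
time: 11.95
tool_pos: [0.4489, 0.0294, 0.0997]
tcp_rot: [2.219, 2.219, 0.007]
wrist_force: [0.9, 1.2, 0.3]
width: 0.002
```

play_rows --series '[{"translation": [-0.0154,0.0019,0],"spin": 0},{"translation": [-0.0151,0.0038,0],"spin": 0},{"translation": [-0.0145,0.0056,0],"spin": 0},{"translation": [-0.0138,0.0073,0],"spin": 0},{"translation": [-0.0128,0.0089,0],"spin": 0}]'

```text
time: 12.45
tool_pos: [0.476, -0.0427, 0.0987]
tcp_rot: [2.22, 2.22, 0.003]
wrist_force: [-0.4, 2.6, 0.5]
width: -0.002
```

```bash
python3 mv.py .4747 -.042 .098;python3 - <<'E'
from h import *
a=snap('top','t5');b=snap('side','s5')
for n,im in(('top',a),('side',b)):
    h=cv2.cvtColor(im,cv2.COLOR_BGR2HSV)
    k,l,s,ce=cv2.connectedComponentsWithStats(cv2.inRange(h,(12,110,110),(35,255,255)))
    for i in range(1,k):
        x,y=ce[i]
        if s[i,4]>2 and ((n=='top' and 235<x<320 and 155<y<260) or (n=='side' and 235<x<340 and 120<y<205)): print(n,ce[i].round(1),s[i,4],onz(n,x,y,.108).round(4))
E
```

```text
t 12.45 p [ 0.476  -0.0427  0.0987] yaxis [1.    0.    0.003] z [ 0.003 -0.    -1.   ] w -0.002 F [-0.4  2.6  0.5] q [-0.14  0.01  2.15  0.    0.98 -0.14]
tool shift [ 0.0007 -0.0013  0.0007]
top [301.6 181.8] 5 [ 0.604  -0.0691  0.108 ]
top [260.5 193.3] 6 [0.5762 0.0366 0.108 ]
side [259.4 181.7] 7 [0.5778 0.03   0.108 ]
```

play_rows --series '[{"translation": [-0.0116,0.0104,0],"spin": 0},{"translation": [-0.0103,0.0117,0],"spin": 0},{"translation": [-0.0088,0.0129,0],"spin": 0},{"translation": [-0.0072,0.0138,0],"spin": 0},{"translation": [-0.0054,0.0146,0],"spin": 0}]'

```text
time: 13.05
tool_pos: [0.5386, -0.0859, 0.0964]
tcp_rot: [-2.221, -2.221, 0.001]
wrist_force: [-0.8, 1.0, 1.0]
width: 0.0
```

play_rows --series '[{"translation": [-0.003,0.01,0],"spin": 0},{"translation": [0,0.003,0],"spin": 0},{"translation": [0,0.002,0],"spin": 0},{"translation": [0,0,0],"spin": 0}]'

```text
time: 13.45
tool_pos: [0.5527, -0.088, 0.0967]
tcp_rot: [2.221, 2.222, 0.0]
wrist_force: [-0.4, 0.7, 0.5]
width: -0.002
```

```bash
python3 mv.py .5533 -.089 .098;python3 - <<'E'
from h import *
a=snap('top','t6');b=snap('side','s6')
A=cv2.resize(a[150:260,225:335],(400,400),interpolation=cv2.INTER_CUBIC);B=cv2.resize(b[110:230,205:325],(400,400),interpolation=cv2.INTER_CUBIC)
cv2.imwrite('pics/c7.png',np.hstack([A,B]))
E
```

```text
t 13.45 p [ 0.5527 -0.088   0.0967] yaxis [1. 0. 0.] z [ 0. -0. -1.] w -0.002 F [-0.4  0.7  0.5] q [-0.2   0.17  1.98 -0.    0.99 -0.2 ]
tool shift [-0.001   0.0006 -0.0013]
```

View pics/c7.png

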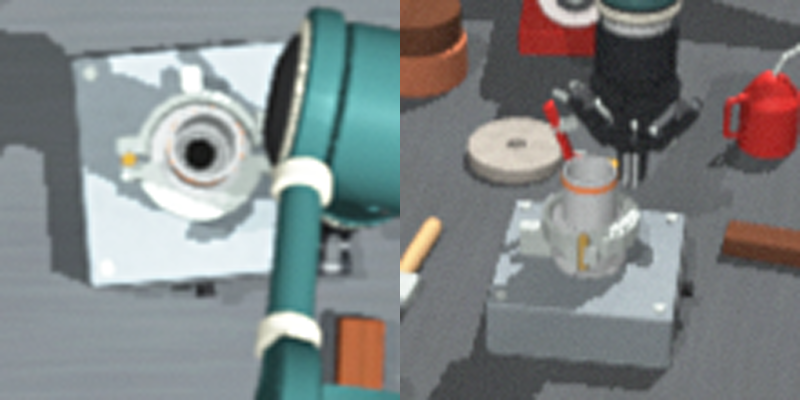

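The ring is nearly closed around the nozzle, which is still seated. I'll push on to the hard stop.

play_rows --series '[{"translation": [0,0.002,0],"spin": 0},{"translation": [0,0.002,0],"spin": 0},{"translation": [0,0.002,0],"spin": 0},{"translation": [0,0,0],"spin": 0}]'

```text
time: 13.95
tool_pos: [0.5546, -0.0878, 0.0964]
tcp_rot: [-2.216, -2.218, 0.009]
wrist_force: [-11.9, -1.5, 8.5]
width: -0.003
```

play_rows --series '[{"translation": [0,0.002,0],"spin": 0},{"translation": [0,0.002,0],"spin": 0},{"translation": [0,0,0],"spin": 0}]'

```text
time: 14.25
tool_pos: [0.555, -0.0878, 0.0961]
tcp_rot: [-2.211, -2.214, 0.018]
wrist_force: [-22.1, -1.8, 16.7]
width: 0.001
```

The force shows the hard stop is reached (22 N). Back off, rise and go behind the latch lever.

play_rows --series '[{"translation": [0,-0.015,0],"spin": 0},{"translation": [0,-0.015,0],"spin": 0},{"translation": [0,0,-0.04],"spin": 0},{"translation": [0,0,-0.04],"spin": 0},{"translation": [0,0,-0.04],"spin": 0}]'

```text
time: 14.75
tool_pos: [0.5324, -0.0878, 0.218]
tcp_rot: [-2.221, -2.222, -0.0]
wrist_force: [1.1, 0.7, 0.0]
width: -0.002
```

play_rows --series '[{"translation": [0,0,-0.02],"spin": 0},{"translation": [0,0.03,0],"spin": 0},{"translation": [0.004,0.03,0],"spin": 0},{"translation": [0.004,0.03,0],"spin": 0},{"translation": [0.004,0.03,0],"spin": 0}]'

```text
time: 15.25
tool_pos: [0.6541, -0.0757, 0.2372]
tcp_rot: [2.22, 2.221, 0.002]
wrist_force: [0.1, -0.0, 0.1]
width: -0.0
```

```bash
python3 mv.py .6684 -.0719 .165;python3 - <<'E'
from h import *
from plan import *
b=snap('side','s7')
cv2.imwrite('pics/c8.png',cv2.resize(b[90:210,205:325],(600,600),interpolation=cv2.INTER_CUBIC))
# lever red pixels in side view, intersect with plane port y=-66
h=cv2.cvtColor(b,cv2.COLOR_BGR2HSV)
k,l,s,ce=cv2.connectedComponentsWithStats(cv2.inRange(h,(0,150,90),(6,255,255)))
nrm=rot(yaw)@[0,1]; P0=C+rot(yaw)@[0,-.066]
from h import ray
for i in range(1,k):
    if s[i,4]>3 and 235<ce[i][0]<300 and 120<ce[i][1]<190:
        x,y=ce[i];o,d=ray('side',x,y);t=nrm@(P0-o[:2])/(nrm@d[:2]);X=o+t*d
        print(ce[i],s[i],'portx,z',(rot(-yaw)@(X[:2]-C))[0],X[2], 'phi',np.arctan2(X[2]-.118,-((rot(-yaw)@(X[:2]-C))[0]-.02)))
E
```

```text
t 15.25 p [ 0.6541 -0.0757  0.2372] yaxis [1.    0.    0.001] z [ 0.001  0.    -1.   ] w -0.0 F [ 0.1 -0.   0.1] q [-0.15  0.23  1.64  0.    1.28 -0.15]
tool shift [0.0038 0.0142 0.0722]
[248.52631579 143.89473684] [247 141   4   7  19] portx,z 0.050331134526303445 0.17178964939714791 phi 2.08423667989303
[253.63157895 153.26315789] [251 151   6   6  19] portx,z 0.034264345758854925 0.13892505843731717 phi 2.169125841076438
```

View pics/c8.png

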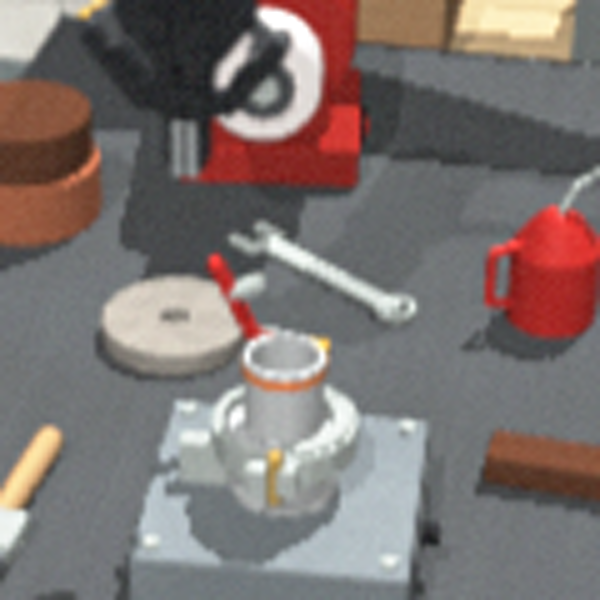

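The side view shows the ring closed and the lever clear, leaning back at φ≈2.1 (crop (215,262) to (255,330)). The gripper is above and behind it. Next I'll work out the latch path.

```bash
python3 - <<'E'
from plan import *
P=[(.085,.166),(.073,.166),(.061,.166),(.050,.166)]
for d in(90,78,66,54,42,30,20,10,3,-3):
    f=np.radians(d);u=np.array([-np.cos(f),np.sin(f)]);n=np.array([np.sin(f),np.cos(f)])
    P.append(np.array([.020,.118])+.048*u+(.004+.0136*np.sin(max(f,0)))*n)
W=np.array([[*(C+rot(yaw)@[p[0],-.066]),p[1]] for p in P]);print(W.round(4))
D=np.diff(W,axis=0);print([[round(d[1],4),round(d[0],4),round(-d[2],4)] for d in D])
E
python3 mv.py .6684 -.0719 .166
```

```text
[[ 0.6684 -0.0719  0.166 ]
 [ 0.6564 -0.0727  0.166 ]
 [ 0.6445 -0.0736  0.166 ]
 [ 0.6335 -0.0744  0.166 ]
 [ 0.6211 -0.0752  0.166 ]
 [ 0.6105 -0.076   0.1685]
 [ 0.599  -0.0768  0.1685]
 [ 0.5875 -0.0776  0.1657]
 [ 0.5767 -0.0783  0.1599]
 [ 0.5675 -0.079   0.1514]
 [ 0.5615 -0.0794  0.1425]
 [ 0.5575 -0.0797  0.1326]
 [ 0.556  -0.0798  0.1252]
 [ 0.5555 -0.0798  0.1195]]
[[np.float64(-0.0008), np.float64(-0.012), np.float64(-0.0)], [np.float64(-0.0008), np.float64(-0.012), np.float64(-0.0)], [np.float64(-0.0008), np.float64(-0.011), np.float64(-0.0)], [np.float64(-0.0009), np.float64(-0.0124), np.float64(0.0)], [np.float64(-0.0007), np.float64(-0.0106), np.float64(-0.0025)], [np.float64(-0.0008), np.float64(-0.0114), np.float64(0.0)], [np.float64(-0.0008), np.float64(-0.0115), np.float64(0.0029)], [np.float64(-0.0008), np.float64(-0.0108), np.float64(0.0058)], [np.float64(-0.0006), np.float64(-0.0092), np.float64(0.0085)], [np.float64(-0.0004), np.float64(-0.006), np.float64(0.0088)], [np.float64(-0.0003), np.float64(-0.004), np.float64(0.0099)], [np.float64(-0.0001), np.float64(-0.0015), np.float64(0.0074)], [np.float64(-0.0), np.float64(-0.0005), np.float64(0.0057)]]
t 15.3 p [ 0.6583 -0.075   0.2366] yaxis [1.    0.001 0.005] z [ 0.005  0.001 -1.   ] w 0.002 F [ 5.7 -0.2  0.6] q [-0.15  0.23  1.63  0.    1.27 -0.15]
tool shift [0.0031 0.0097 0.0707]
```

play_rows --series '[{"translation": [0.004,0.014,0],"spin": 0},{"translation": [0,0,0.025],"spin": 0},{"translation": [0,0,0.025],"spin": 0},{"translation": [0,0,0.02],"spin": 0},{"translation": [0,0,0],"spin": 0}]'

```text
time: 15.8
tool_pos: [0.664, -0.0714, 0.1626]
tcp_rot: [-2.217, -2.218, 0.006]
wrist_force: [-0.2, -0.9, -0.0]
width: 0.001
```

play_rows --series '[{"translation": [0,0,0],"spin": 0}]'

```text
time: 15.9
tool_pos: [0.6665, -0.0719, 0.1667]
tcp_rot: [-2.221, -2.221, 0.0]
wrist_force: [0.4, 0.0, 0.3]
width: -0.0
```

play_rows --series '[{"translation": [-0.0008,-0.012,0],"spin": 0},{"translation": [-0.0008,-0.012,0],"spin": 0},{"translation": [-0.0008,-0.011,0],"spin": 0},{"translation": [-0.0009,-0.0124,0],"spin": 0},{"translation": [-0.0007,-0.0106,-0.0025],"spin": 0}]'

```text
time: 16.4
tool_pos: [0.6073, -0.0762, 0.1699]
tcp_rot: [2.221, 2.221, 0.0]
wrist_force: [1.0, -0.2, -1.3]
width: -0.003
```

play_rows --series '[{"translation": [-0.0008,-0.0114,0],"spin": 0},{"translation": [-0.0008,-0.0115,0.0029],"spin": 0},{"translation": [-0.0008,-0.0108,0.0058],"spin": 0},{"translation": [-0.0006,-0.0092,0.0085],"spin": 0},{"translation": [-0.0004,-0.006,0.0088],"spin": 0}]'

```text
time: 16.9
tool_pos: [0.5585, -0.0795, 0.1422]
tcp_rot: [-2.221, -2.221, 0.001]
wrist_force: [1.7, 1.1, 1.0]
width: 0.001
```

play_rows --series '[{"translation": [-0.0003,-0.004,0.0099],"spin": 0},{"translation": [0,-0.0015,0.0074],"spin": 0},{"translation": [0,0,0.002],"spin": 0},{"translation": [0,0,0],"spin": 0}]'

```text
time: 17.3
tool_pos: [0.5535, -0.0799, 0.1254]
tcp_rot: [-2.22, -2.221, 0.003]
wrist_force: [-8.1, -0.7, 14.3]
width: 0.004
```

```bash
python3 mv.py .5555 -.0798 .126
```

```text
t 17.3 p [ 0.5535 -0.0799  0.1254] yaxis [ 1.     0.    -0.003] z [-0.003 -0.    -1.   ] w 0.004 F [-8.1 -0.7 14.3] q [-0.19  0.14  1.96 -0.    1.05 -0.19]
tool shift [ 0.0001  0.002  -0.0006]
```

play_rows --series '[{"translation": [0,0,0.002],"spin": 0},{"translation": [0,0,0],"spin": 0}]'

```text
time: 17.5
tool_pos: [0.5535, -0.0799, 0.1251]
tcp_rot: [-2.219, -2.221, 0.003]
wrist_force: [-11.3, 0.6, 23.3]
width: -0.001
```

play_rows --series '[{"translation": [0,0,-0.02],"spin": 0},{"translation": [0,0,-0.03],"spin": 0},{"translation": [0,0,-0.04],"spin": 0},{"translation": [0,0,-0.04],"spin": 0},{"translation": [0,-0.04,0],"spin": 0}]'

```text
time: 18.0
tool_pos: [0.521, -0.0808, 0.2588]
tcp_rot: [2.212, 2.215, 0.012]
wrist_force: [-1.3, -0.4, 0.4]
width: 0.004
```

play_rows --series '[{"translation": [-0.03,-0.04,0],"spin": 0},{"translation": [-0.04,-0.03,0],"spin": 0},{"translation": [-0.04,0,0],"spin": 0},{"translation": [-0.04,0,0],"spin": 0},{"translation": [0,0,0],"spin": 0}]'

```text
time: 18.5
tool_pos: [0.4438, -0.2336, 0.2514]
tcp_rot: [2.226, 2.217, -0.003]
wrist_force: [-0.6, 0.4, -0.2]
width: 0.003
```

```bash
python3 mv.py;python3 - <<'E'
from m import *
a=snap('top','t9');b=snap('side','s9')
A=cv2.resize(a[150:260,225:335],(400,400),interpolation=cv2.INTER_CUBIC);B=cv2.resize(b[110:230,205:325],(400,400),interpolation=cv2.INTER_CUBIC)
cv2.imwrite('pics/c9.png',np.hstack([A,B]))
for n,im in(('top',a),('side',b)):
    h=cv2.cvtColor(im,cv2.COLOR_BGR2HSV)
    for nm,lo,hi in(('yel',(12,110,110),(35,255,255)),('red',(0,150,90),(6,255,255))):
        k,l,s,ce=cv2.connectedComponentsWithStats(cv2.inRange(h,lo,hi))
        for i in range(1,k):
            x,y=ce[i]
            if s[i,4]>2 and ((n=='top' and 235<x<320 and 155<y<260) or (n=='side' and 235<x<300 and 120<y<205)):
                print(n,nm,ce[i].round(1),s[i],onz(n,x,y,.112 if nm=='yel' else .124).round(4))
E
```

```text
t 18.5 p [ 0.4438 -0.2336  0.2514] yaxis [ 1.    -0.004 -0.001] z [-0.001 -0.002 -1.   ] w 0.003 F [-0.6  0.4 -0.2] q [-0.53 -0.08  1.94 -0.    1.28 -0.53]
top yel [301.6 181.8] [301 181   2   3   5] [ 0.6034 -0.0686  0.112 ]
top yel [314.1 193.1] [312 190   5   7  30] [ 0.574  -0.0994  0.112 ]
top yel [260.  193.3] [259 192   3   3   7] [0.5759 0.0379 0.112 ]
top red [305.6 187.8] [303 180   6  18  80] [ 0.5863 -0.0768  0.124 ]
top red [307.7 204.6] [305 201   6   8  42] [ 0.544  -0.0806  0.124 ]
side yel [259.2 184.7] [259 181   2  10  13] [0.5744 0.0505 0.112 ]
side red [269.7 158.2] [269 157   2   4   6] [ 0.5669 -0.0808  0.124 ]
side red [276.3 159.5] [273 158   7   4  19] [ 0.545  -0.0773  0.124 ]
```

View pics/c9.png

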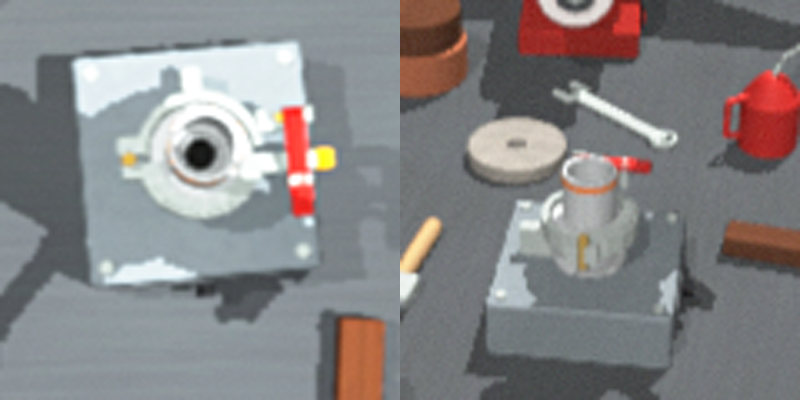

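The ring is closed, the red lever lies down across the lug at top crop (300,160), the nozzle is seated, and the robot is clear. Handing in.

```bash
python3 -c "
from workcell import bot
print(bot.finish_job())"
```

```text
the job is handed in; nothing more can be done
None
```

I stood the largest nozzle on the dust port's flange, closed the clamp ring around both flanges, and flipped the red latch lever down over the lug. The job was handed in at about 18.6 s; the interface gives no verdict.

- **Nozzle:** It touched down at the expected height. In the last pictures its bore is concentric with the plug and it stands upright; I judged this by eye and made no final numerical fit.
- **Ring:** I pushed the lug until it hit the hard stop, at about 22 N. The last pictures show the ring closed.
- **Latch:** I pressed the lever to its stop with the fingertip at z ≈ 0.125 m, where the latched upper face should be at 0.126 m. The two cameras place the lever's end within about 3 mm of each other at latched height.
- **Robot:** It ended clear of everything, and I never moved it near the other things on the bench. I did not measure their positions again at the end.

Three early move calls were refused because a spin value was missing. Nothing moved in those, and I resent them.

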